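Click the organiser's sliding door over the cone-tip bay

ROBOT

A 6-joint arm with a two-finger parallel gripper is mounted at the origin on the work surface. World frame = base frame: x ahead of the robot, y to its left, z up, the work surface at z = 0. Lengths are in m, angles in rad, forces in N, time in s.
With the tool pointing down it reaches from about 0.375 to 0.9 m from the base axis. Payload 3.1 kg.
Tool frame: the origin (TCP) lies on the centre line of the jaws, within the pads' length; the fingertips stand 25 mm ahead of it and the grasp point (between the pads) lies 6 mm ahead of it (manip.tips_ahead is the distance from the TCP to the fingertips, in m); z points along the fingers, y is the direction in which the jaws open and shut (so a half turn about z gives the same grasp; the last joint's range is limited). The gripper opens to 85 mm and grips with 20 to 120 N. Pads are 22 mm wide; open, the fingers measure 114 mm over their backs; the gripper's body (76 mm by 85 mm) begins 54 mm behind the grasp point. The pads swing forward as they close: fully open they stand 13 mm farther back than shut.
Start: joints at [-1.315, 0.527, 1.433, -0, 1.181, -0.178], TCP at [0.263, -0.567, 0.256] pointing down, gripper open.
Joint ranges: [-3.08, 3.08], [-0.75, 2.2], [0.22, 2.44], [-1.43, 4.57], [0, 2.65], [-2.85, 2.85]. Speed limits (rad/s): [2.79, 2.79, 3.14, 3.14, 3.14, 3.14].

INTERFACE

Orientations are given as a unit quaternion [x, y, z, w].
In Python, from station import manip gives the robot as it stands.
- The arm moves only by the tool play_rows, never from a script. Its argument "steps" is a list that holds one entry, the list of rows, each a list of 6 numbers: the shift along the tool's x, y, z in m, then the turn, a rotation vector about the tool's x, y, z in degrees. In form: [[[x, y, z, rx, ry, rz], ...]]. A call has 1 to 10 rows; each row shifts and turns the commanded pose from where the row before left it, along the tool's axes as they then stand; what a row does not reach is not made up. A row lasts 1/8 s, in which the tool goes at most 62.5 mm and 10.7 degrees, less where a joint would pass 70% of its speed; a pose out of reach is approached as far as the arm can. A call is refused whole if a number of a shift passes 0.0625 or a number of a turn 10.7, either way. A call with a gripper value outside its range is refused whole. "fingers" is the opening, from 0 (shut) to 1 (fully open), set as the call begins (left out, the last holds). The fingers move at their own pace and stop on an object; "squeeze" is the grip in N (left out, the last holds). Time passes only in rows, so rows that do not move let the fingers close. It gives the time, the measured TCP pose, the force and the opening at its end, in the units of the state.
- manip.sense(): the state, without advancing time (a new reading comes with each control period).
- manip.snapshot(name): name is "side" or "top" or "wrist"; returns a dict with "img" (420x560x3 uint8, red, green, blue), "K" (3x3 intrinsics, pixels), "world_from_camera" (4x4, takes a point from camera to world coordinates). Camera axes: x right, y down, z forward; pixel columns grow to the right and rows downward; lengths in m; the calibration is good to about 2 mm. A picture is of the moment at which its call begins. There is no depth.
- manip.sign_off(): hands the job in, once; it reports no verdict.
Trained networks look in a picture, given as the dict that the camera call returned (one of the last four; its "shot" number tells which), for a name from the list of things; names that differ only in an ending like _2 or _b are one class to them, and where a whole thing is asked for, a point or a joint stands for the part that bears it (a point fixed in the world has none). Each returns a list of dicts, best first, with "score" (0 to 1); they miss things now and then, are a little off and sometimes report something else, mostly with a low value. They report only what shows in the picture. A call takes as long as a camera call.
- manip.regions_of(label, picture): "pixels" (420x560 bool, what is visible of it) and "rect" ([left, top, right, bottom] in pixels, round what is visible of it).
- manip.pinpoint(label, picture): "point" ([column, row] in pixels: a listed point, or the origin of a listed thing).
The state is a dict: "t": time; "q": joint angles; "qd": joint speeds; "tau": joint torques, N m; "tcp_pos": TCP position; "tool_rot": TCP orientation; "force": force on the tool from outside, world axes, zero at the start; "ft_torque": the same for the moment, N m; "finger_gap": opening from 0.0 (shut) to 1.0 (fully open).
Only numpy, scipy, OpenCV 4.12 (cv2) and the standard library are available. Lean on these libraries where they do the work, as an engineer would, in place of code of your own. Each camera call takes 0.05 s, during which the arm holds its last target.

TASK

The clear sliding door of the acrylic parts organiser has been left standing part-way between two bays: push it along its rail by the blue finger rib until it clicks into its notch squarely over the bay that holds the rose-gold cone tip, and leave it there. Push gently against the side of the rib with the outside of the fingers; do not pinch the rib, and do not lift or shift the small parts or anything else on the table.

Things in the scene. Friction and masses are not known exactly. Their poses are not given: they have to be found in the camera images.
- organiser: Low clear acrylic organiser, charcoal felt floor, stuck fast to the table: 130 mm deep (x), 298 mm long (y), rear (+x) wall 71 mm high. Origin: centre of its underside; z up. Dividers at y = -46 and +46 mm make three bays in a row along y. A clear door, one bay wide (92 mm in y, 107 in x, 4 thick), slides on top along y; its upper face is at z = 58 mm, all rails below z = 72 mm
- door (a joint): Door position along the organiser's y (m): 0 over the middle bay, +0.092 over the left (+y), -0.092 over the right (-y) bay; stops at +-0.099. Starts loose between right and middle. Sliding takes about 1 N; it stays where left. At each bay a sprung ball drops into a notch: within about 2 mm it pulls the door in (the push force dips); pushing it out again takes about 5 N
- rib_center (a point): Centre of the blue finger rib on the door: a bar 60 mm along the organiser's x, 12 mm thick along its y, z from 58 to 76 mm above the table, midway along the door's length, 16 mm in front (-x) of the organiser's centre line. A white catch housing (24 mm in x, 22 in y, 12 high) stands on the door 35 to 59 mm behind (+x of) this point
- rib_left: The half of the rib that faces the organiser's +y (its left flat side, the one to push on to move the door to the right, -y): 60 x 6 x 18 mm, origin at the centre of its underside, 3 mm to the +y side of the rib's middle
- rib_right: The half of the rib that faces the organiser's -y (its right flat side, the one to push on to move the door to the left, +y): 60 x 6 x 18 mm, origin at the centre of its underside, 3 mm to the -y side of the rib's middle
- bay_right (a point): Middle of the right-hand bay's felt floor, organiser y = -92 mm, 8.5 mm above the table
- bay_middle (a point): Middle of the middle bay's felt floor, organiser y = 0
- bay_left (a point): Middle of the left-hand bay's felt floor, organiser y = +92 mm
- cone_center (a point): Centre of the rose-gold cone tip, 11 mm across and 28 mm high, standing loose on its wide end on the felt floor of one of the three bays, within 35 mm of the bay's middle
- sleeve_a_center (a point): Centre of a frosted grip sleeve, 13 mm across and 38 mm high, standing loose in another bay; leave it alone
- sleeve_b_center (a point): Centre of the second frosted grip sleeve, 13 mm across and 38 mm high, standing loose in the remaining bay; leave it alone
- barrel_center (a point): Centre of the graphite-black hexagonal pencil barrel, 12 mm thick and 114 mm long, lying loose on the table just in front of the organiser; leave it alone
- bowl: White melamine bowl, 120 mm across, 50 mm high, loose on the left; origin at the centre of its underside; leave it alone
- mug: Blue mug, 80 mm across, 92 mm high, loose on the left near the robot; origin at the centre of its underside; leave it alone
- lead_case: Green lead case with a black cap, 72 x 26 x 13 mm, lying loose on the right; origin at the centre of its underside; leave it alone
- eraser: White eraser in a blue wrapper, 46 x 19 x 12 mm, lying loose on the right; origin at the centre of its underside; leave it alone

How it is judged:
On the way:
1. the fingers push on one side of the blue rib ((contact force between the fingers and rib_left above 0.3 N or contact force between the fingers and rib_right above 0.3 N)), for 0.1 s.
At the end, for the whole second after the job is handed in: The door rests in the notch over the bay that holds the rose-gold cone tip: its joint within 2 mm of -0.092 (right-hand bay), 0 (middle) or +0.092 (left-hand), and still (((y of cone_center in the frame of organiser between -0.138 and -0.046 m and value of joint door between -0.094 and -0.09 m) or (y of cone_center in the frame of organiser between -0.046 and 0.046 m and value of joint door between -0.002 and 0.002 m) or (y of cone_center in the frame of organiser between 0.046 and 0.138 m and value of joint door between 0.09 and 0.094 m)) and velocity of joint door between -0.005 and 0.005 m/s); the robot touches nothing.
It fails at once if the rib is pinched: both of its flat sides are pressed at once (over 2 N each) (contact force between the fingers and rib_left above 2 N and contact force between the fingers and rib_right above 2 N).
It fails at once if the organiser, its door or its rib is pushed with more than 30 N (contact force between any of the fingers, the arm and organiser above 30 N).
It fails at once if the cone tip or a grip sleeve is lifted or shifted (over 12 mm) (distance of any of cone_center, sleeve_a_center, sleeve_b_center from where it was at the start of the episode above 0.012 m).
It fails at once if the barrel, bowl, mug, lead case or eraser is lifted or shifted (over 15 mm) (distance of any of barrel_center, bowl, mug, lead_case, eraser from where it was at the start of the episode above 0.015 m).
It also fails if it takes over 38 s, if anything falls off the work surface, if the arm or the gripper's body presses on something with over 40 N, if the wrist force passes 120 N, or if a joint passes its speed limit or range.

## Working session

There is one attempt and no reset: what is moved stays moved. The work goes in short steps, Python scripts to look and compute and a tool call to move; the robot and the scene stay as the last step left them, time stands still between calls to the robot, and variables do not carry over. Pictures are saved under pics/ and viewed, and the job is handed in when it is done.

Besides the shell and the picture viewer there is one more tool, called after "Emit:" as name(argument=value, ...), one argument or row to a line, values as JSON. play_rows: Moves the arm, as the interface text tells. Its arguments: {"type":"object","properties":{"steps":{"type":"array"},"fingers":{"type":"number"},"squeeze":{"type":"number"}},"required":["steps"]}

```bash
mkdir -p pics; cat > h.py <<'E'
from station import manip
import numpy as np, cv2
def save(s,n): cv2.imwrite(f'pics/{n}.png',s['img'][:,:,::-1])
def ray(s,p,z):
    K=np.array(s['K']);T=np.array(s['world_from_camera'])
    d=T[:3,:3]@np.linalg.solve(K,[p[0],p[1],1]);o=T[:3,3]
    return o+d*(z-o[2])/d[2]
E
python3 - <<'E'
from h import *
s=manip.sense();print(s['t'],s['tcp_pos'],s['tool_rot'],s['finger_gap'],manip.tips_ahead)
Z=dict(organiser=0,rib_center=.067,rib_left=.058,rib_right=.058,bay_right=.0085,bay_middle=.0085,bay_left=.0085,cone_center=.0225,sleeve_a_center=.0275,bowl=0,mug=0,lead_case=0,eraser=0,barrel_center=.006)
for c in ['top','side']:
    p=manip.snapshot(c);save(p,c+'0')
    print(c,np.round(np.array(p['world_from_camera'])[:3,3],3))
    for k,z in Z.items():
        for r in manip.pinpoint(k,p)[:3]:
            print(k,round(r['score'],2),np.round(r['point'],1),np.round(ray(p,r['point'],z),4))
E
```

```text
0.0 [ 0.26254691 -0.56644431  0.25532529] [ 9.76571676e-01  2.15189550e-01 -3.91289618e-05 -1.10320481e-03] 1.0002577986263537 0.025
top [0.214 0.062 1.322]
organiser 0.9 [284.1 176.9] [0.5435 0.0033 0.    ]
organiser 0.29 [128.4 263.5] [0.3114 0.3833 0.    ]
rib_center 0.76 [307.  171.1] [ 0.5431 -0.0495  0.067 ]
rib_left 0.57 [306.  173.8] [ 0.5385 -0.048   0.058 ]
rib_right 0.64 [307.6 175.5] [ 0.5344 -0.052   0.058 ]
bay_right 0.94 [318.1 172.2] [ 0.5565 -0.0833  0.0085]
bay_right 0.59 [281.7 175.1] [0.5459 0.0099 0.0085]
bay_middle 0.64 [284.1 177.1] [0.5408 0.0036 0.0085]
bay_middle 0.6 [321.6 171.1] [ 0.5597 -0.0923  0.0085]
bay_left 0.94 [244.7 172.1] [0.5508 0.1045 0.0085]
bay_left 0.58 [302.2 171.9] [ 0.556  -0.0425  0.0085]
cone_center 0.44 [318.2 173.3] [ 0.55   -0.082   0.0225]
cone_center 0.34 [305.9 170. ] [ 0.5576 -0.0507  0.0225]
sleeve_a_center 0.64 [272.1 214.8] [0.439  0.0323 0.0275]
sleeve_a_center 0.35 [250.5 165.8] [0.5627 0.0899 0.0275]
bowl 0.93 [142.1 166. ] [0.5607 0.3675 0.    ]
mug 0.75 [128.5 264.2] [0.3097 0.383  0.    ]
mug 0.4 [283.3 175.3] [0.5476 0.
[... 499 characters left out ...]
2 -0.0373  0.067 ]
rib_left 0.6 [304.1 219.6] [ 0.5281 -0.033   0.058 ]
rib_right 0.55 [308.7 226.2] [ 0.5371 -0.0597  0.058 ]
bay_right 0.71 [311.9 241.1] [ 0.5464 -0.0786  0.0085]
bay_right 0.39 [308.8 220.6] [0.5517 0.0011 0.0085]
bay_left 0.93 [304.9 197.7] [0.5568 0.097  0.0085]
cone_center 0.39 [271.  310.2] [ 0.3917 -0.3022  0.0225]
sleeve_a_center 0.52 [307.1 192.4] [0.5638 0.1019 0.0275]
bowl 0.7 [290.7 143.4] [0.5548 0.369  0.    ]
bowl 0.62 [306.7 216.2] [0.5502 0.0265 0.    ]
mug 0.67 [223.9 145.2] [0.3173 0.3901 0.    ]
lead_case 0.8 [320.3 318.2] [ 0.5219 -0.3315  0.    ]
eraser 0.49 [272.4 312.8] [ 0.3963 -0.2979  0.    ]
barrel_center 0.44 [273.  216.5] [0.4441 0.0343 0.006 ]
```

```bash
python3 - <<'E'
import cv2
a=cv2.imread('pics/top0.png')[120:240,200:360];cv2.imwrite('pics/topz.png',cv2.resize(a,None,fx=5,fy=5,interpolation=cv2.INTER_CUBIC)[:600])
a=cv2.imread('pics/side0.png')[160:280,230:390];cv2.imwrite('pics/sidez.png',cv2.resize(a,None,fx=5,fy=5,interpolation=cv2.INTER_CUBIC)[:600])
E
```

```text
(no output)
```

View pics/topz.png

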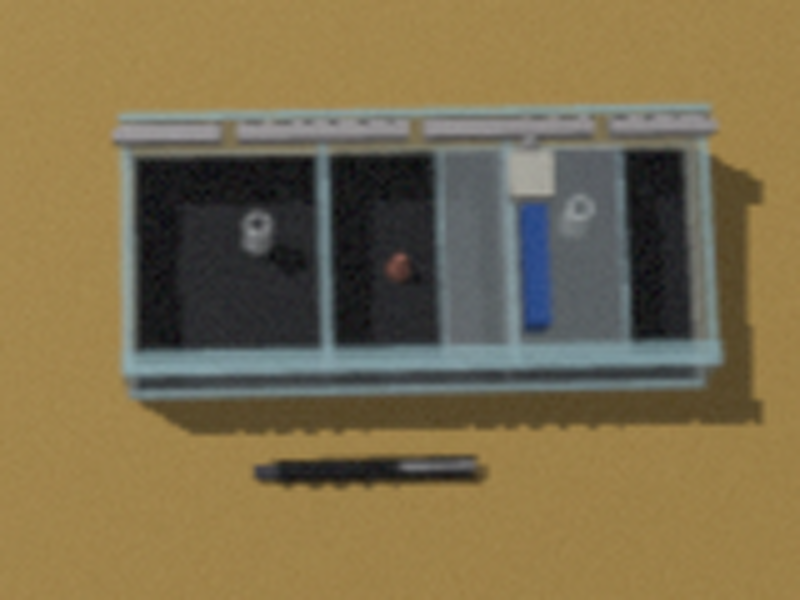

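View pics/sidez.png

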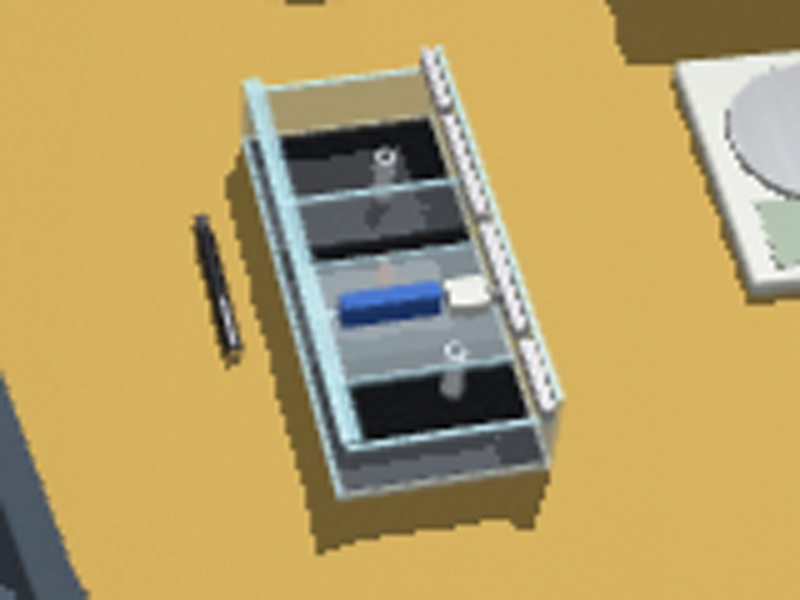

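View pics/top0.png

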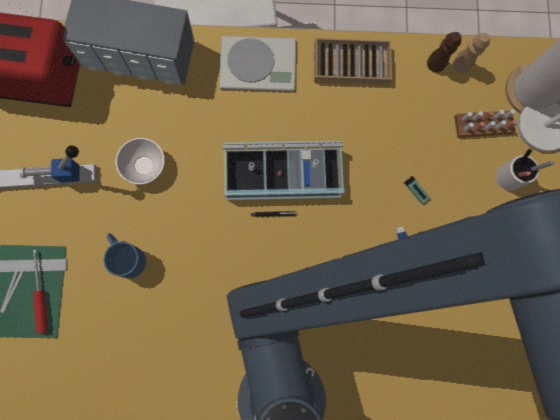

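The top view shows the cone at about (280,173), between the two dividers (left one at column 265, right one seen through the door at about 302), so it stands in the middle bay. The sleeves are in the left and right bays. The rib at (307,173) must move to +y, pushed on rib_right. Next I'll measure the organiser's pose and the door offset.

```bash
cat > m.py <<'E'
from h import *
def rib(p,sh=True):
    im=p['img'].astype(int);r,g,b=im[...,0],im[...,1],im[...,2]
    m=((b-r>50)&(b-g>40)).astype(np.uint8)
    n,l,st,c=cv2.connectedComponentsWithStats(m)
    out=[]
    for i in range(1,n):
        if st[i,4]<20: continue
        w=ray(p,c[i],.073)
        if abs(w[0]-.54)<.06 and abs(w[1])<.15:
            out.append((st[i],c[i],w))
            ys,xs=np.where(l==i); P=np.array([ray(p,q,.074)[:2] for q in zip(xs,ys)])
            u=np.linalg.svd(P-P.mean(0))[2][0]; 
            print('rib',st[i],np.round(w,4),'axis deg',np.degrees(np.arctan2(u[1],u[0]))%180, 'ext x',P[:,0].min(),P[:,0].max(),'y',P[:,1].min(),P[:,1].max())
E
python3 - <<'E'
from m import *
for c in ['top','side']:
    p=manip.snapshot(c);rib(p)
    if c=='top':
        # rear wall top edge, front-bottom edge in px via zoom coords
        f=lambda x,y:(200+x/5-.4,120+y/5-.4)
        for n,q,z in [('rearL',(120,118),.071),('rearR',(710,107),.071),('frontbotL',(130,395),0),('frontbotR',(705,383),0),('div L',(325,350),.05),('frontrailL',(122,372),.062),('frontrailR',(722,360),.062),('cone',(399,267),.0225)]:
            print(n,np.round(ray(p,f(*q),z),4))
    for r in manip.regions_of('organiser',p)[:1]: print(r['rect'],r['score'])
E
```

```text
rib [304 161   6  24 116] [ 0.5375 -0.0484  0.073 ] axis deg 3.4662847756359554 ext x 0.5088984613358752 0.5668186921316304 y -0.05415508138255912 -0.04129900438350362
rearL [0.6061 0.1567 0.071 ]
rearR [ 0.6216 -0.134   0.071 ]
frontbotL [0.482  0.1508 0.    ]
frontbotR [ 0.4972 -0.1425  0.    ]
div L [0.4973 0.0528 0.05  ]
frontrailL [0.4807 0.151  0.062 ]
frontrailR [ 0.4956 -0.1412  0.062 ]
cone [0.5476 0.0164 0.0225]
[248.9, 162.0, 256.9, 171.9] 0.24
rib [298 216  21   9 134] [ 0.5356 -0.0485  0.073 ] axis deg 4.651687669874718 ext x 0.5055392055277426 0.5667908856274221 y -0.06237387098987701 -0.0357797562522183
[279.6, 173.4, 342.6, 259.5] 0.84
```

Emit:
play_rows(
  steps=[
    [[0,0,0,0,0,8],[0,0,0,0,0,8],[0,0,0,0,0,7.6]],
  ],
  fingers=0,
)

```text
t: 2.08
tcp_pos: [0.2627, -0.5671, 0.2563]
tool_rot: [1.0, 0.009, -0.0, 0.0]
force: [0.5, -0.4, 0.1]
finger_gap: 0.38
```

Emit:
play_rows(
  steps=[
    [[0,0,0,0,0,-1.9],[0.033,-0.0518,0,0,0,0],[0.033,-0.0518,0,0,0,0],[0.033,-0.0518,0,0,0,0],[0.033,-0.0518,0,0,0,0],[0.033,-0.0518,0,0,0,0],[0.033,-0.0518,0,0,0,0],[0.033,-0.0518,0,0,0,0],[0.033,-0.0518,0,0,0,0]],
  ],
)

```text
t: 3.2
tcp_pos: [0.5045, -0.1371, 0.2566]
tool_rot: [1.0, 0.029, 0.0, 0.0]
force: [1.5, -1.1, 0.7]
finger_gap: 0.004
```

Emit:
play_rows(
  steps=[
    [[0,0,0,0,0,0],[0,0,0,0,0,0]],
  ],
)

```text
t: 3.45
tcp_pos: [0.5035, -0.1388, 0.2564]
tool_rot: [1.0, 0.029, -0.0, 0.0]
force: [1.1, -0.4, -0.4]
finger_gap: -0.001
```

Emit:
play_rows(
  steps=[
    [[0.0385,-0.046,0,0,0,0],[0,-0.002,0.06,0,0,0],[0,0,0,0,0,0]],
  ],
)

```text
t: 3.82
tcp_pos: [0.5358, -0.0889, 0.1927]
tool_rot: [1.0, 0.027, -0.005, -0.002]
force: [0.2, 0.5, 0.0]
finger_gap: -0.001
```

```bash
python3 - <<'E'
from m import *
s=manip.sense();print(s['t'],s['tcp_pos'],s['tool_rot'],s['force'])
for c in ['wrist','side','top']:
    p=manip.snapshot(c);save(p,c+'1');rib(p)
    if c!='wrist':
        a=p['img'][120:260,200:390,::-1];cv2.imwrite(f'pics/{c}1z.png',cv2.resize(a,None,fx=4,fy=4,interpolation=cv2.INTER_CUBIC))
E
```

```text
3.825 [ 0.53576205 -0.08889337  0.19265846] [ 0.99961429  0.02720106 -0.00524867 -0.00195644] [0.16040862 0.54116875 0.01826737]
rib [ 203  158   24   94 1923] [ 0.5396 -0.0489  0.073 ] axis deg 2.3515886242105353 ext x 0.5067457494205436 0.5698625695121469 y -0.05674674658622127 -0.04116759250873599
rib [298 216  21   9 131] [ 0.5359 -0.0486  0.073 ] axis deg 4.754609897126159 ext x 0.5061830442218779 0.5667908856274221 y -0.06237387098987701 -0.03617005609791102
```

View pics/wrist1.png

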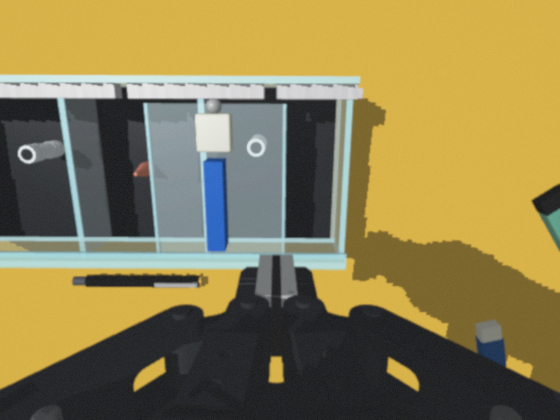

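View pics/side1z.png

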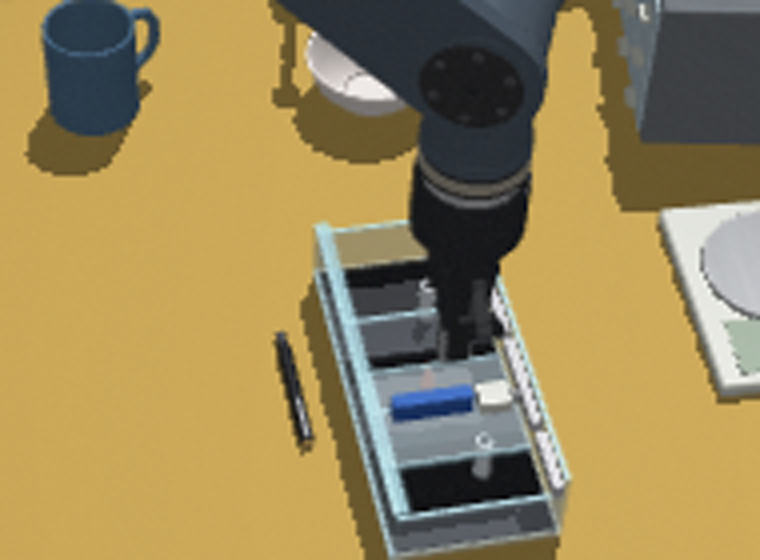

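Emit:
play_rows(
  steps=[
    [[0.002,0,0.035,0,0,0],[0,0,0.035,0,0,0],[0,0,0.02,0,0,0],[0,0,0.011,0,0,0],[0,0,0,0,0,0],[0,0,0,0,0,0]],
  ],
)

```text
t: 4.72
tcp_pos: [0.5422, -0.0892, 0.0967]
tool_rot: [1.0, 0.027, 0.001, 0.001]
force: [0.4, 0.1, 0.4]
finger_gap: -0.002
```

```bash
python3 - <<'E'
from m import *
s=manip.sense();print(s['t'],s['tcp_pos'],s['tool_rot'],s['force'])
p=manip.snapshot('wrist');save(p,'wrist2');rib(p)
p=manip.snapshot('side');rib(p)
a=p['img'][160:260,250:390,::-1];cv2.imwrite('pics/side2z.png',cv2.resize(a,None,fx=5,fy=5,interpolation=cv2.INTER_CUBIC))
E
```

```text
4.725 [ 0.54222869 -0.08921872  0.09667071] [9.99624573e-01 2.73647799e-02 1.26966528e-03 5.18550141e-04] [0.35368993 0.09797821 0.4109884 ]
rib [ 154  205   45  106 3885] [ 0.5503 -0.049   0.073 ] axis deg 0.7398037287486545 ext x 0.5257648032537501 0.5722293046898203 y -0.058059164283726816 -0.0406261336098542
rib [298 218  10   7  62] [ 0.5201 -0.0493  0.073 ] axis deg 18.369084157592244 ext x 0.5061830442218779 0.5345163265752157 y -0.06237387098987701 -0.03831353613897914
```

View pics/wrist2.png

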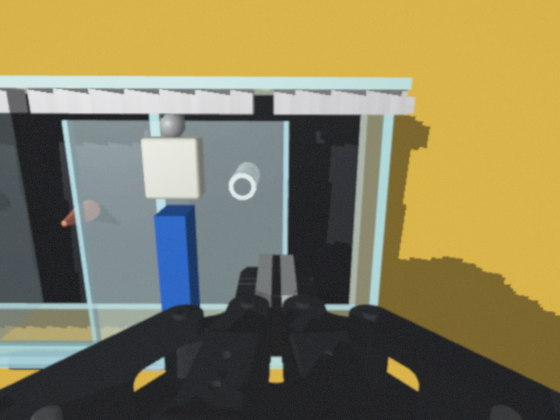

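View pics/side2z.png

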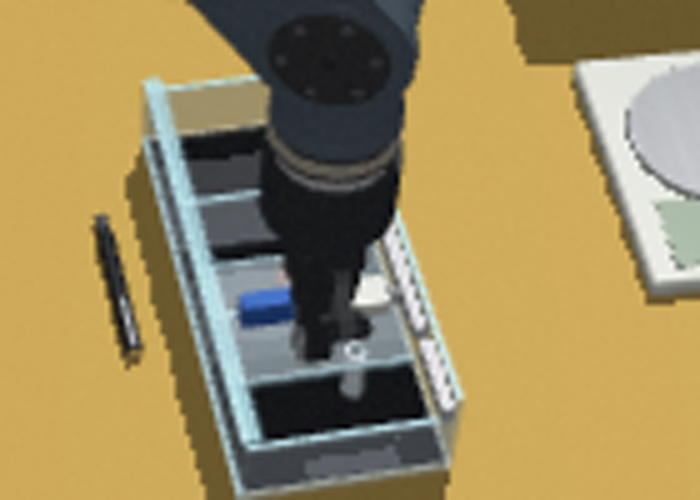

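Emit:
play_rows(
  steps=[
    [[-0.002,0,0.005,0,0,0],[0,-0.005,0,0,0,0],[0,-0.005,0,0,0,0],[0,-0.003,0,0,0,0],[0,-0.001,0,0,0,0],[0,0,0,0,0,0]],
  ],
)

```text
t: 5.58
tcp_pos: [0.5386, -0.0747, 0.0903]
tool_rot: [1.0, 0.028, 0.0, 0.0]
force: [1.2, 0.0, -0.3]
finger_gap: 0.002
```

Emit:
play_rows(
  steps=[
    [[0,-0.0015,0,0,0,0],[0,-0.0015,0,0,0,0],[0,-0.0015,0,0,0,0],[0,-0.0015,0,0,0,0],[0,0,0,0,0,0]],
  ],
)

```text
t: 6.2
tcp_pos: [0.5382, -0.0686, 0.0903]
tool_rot: [1.0, 0.028, -0.0, -0.0]
force: [-0.3, 0.5, -0.0]
finger_gap: -0.001
```

Emit:
play_rows(
  steps=[
    [[0,-0.0015,0,0,0,0],[0,-0.0015,0,0,0,0],[0,-0.0015,0,0,0,0],[0,-0.0015,0,0,0,0],[0,0,0,0,0,0]],
  ],
)

```text
t: 6.82
tcp_pos: [0.5379, -0.0626, 0.0903]
tool_rot: [1.0, 0.028, 0.0, -0.0]
force: [1.0, -1.6, -0.6]
finger_gap: 0.001
```

```bash
python3 - <<'E'
from m import *
s=manip.sense();print(s['t'],s['tcp_pos'],s['tool_rot'],s['force'])
p=manip.snapshot('wrist');save(p,'wrist3');rib(p)
E
```

```text
6.825 [ 0.53793858 -0.06260447  0.09031931] [ 9.99621312e-01  2.75176913e-02  5.74962702e-05 -7.74904703e-05] [ 0.97844718 -1.55942801 -0.614377  ]
rib [ 207  202   38  114 3404] [ 0.5513 -0.043   0.073 ] axis deg 177.86298757294048 ext x 0.5240409943573514 0.5718127104383973 y -0.050553913012931564 -0.03601076280226921
```

View pics/wrist3.png

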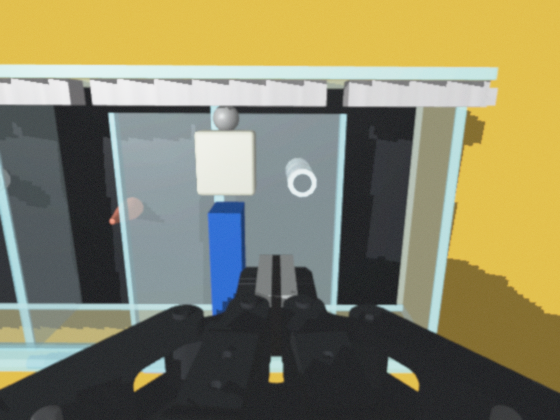

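Emit:
play_rows(
  steps=[
    [[0,-0.002,0,0,0,0],[0,-0.003,0,0,0,0],[0,-0.003,0,0,0,0],[0,-0.003,0,0,0,0],[0,-0.003,0,0,0,0],[0,-0.003,0,0,0,0],[0,-0.003,0,0,0,0],[0,-0.003,0,0,0,0],[0,-0.003,0,0,0,0],[0,-0.003,0,0,0,0]],
  ],
)

```text
t: 8.12
tcp_pos: [0.5364, -0.0337, 0.0903]
tool_rot: [1.0, 0.027, 0.0, 0.0]
force: [0.5, -1.1, -0.4]
finger_gap: 0.002
```

Emit:
play_rows(
  steps=[
    [[0,-0.003,0,0,0,0],[0,-0.003,0,0,0,0],[0,-0.002,0,0,0,0],[0,-0.002,0,0,0,0],[0,0,0,0,0,0]],
  ],
)

```text
t: 8.75
tcp_pos: [0.5355, -0.0235, 0.0903]
tool_rot: [1.0, 0.028, -0.0, -0.0]
force: [0.3, -0.4, 0.2]
finger_gap: -0.001
```

```bash
python3 - <<'E'
from m import *
s=manip.sense();print(s['t'],s['tcp_pos'],s['tool_rot'],s['force'])
p=manip.snapshot('wrist');save(p,'wrist4');rib(p)
E
```

```text
8.75 [ 0.53546667 -0.02351981  0.09027837] [ 9.99618666e-01  2.76115290e-02 -3.08509607e-04 -1.78307325e-04] [ 0.32587137 -0.36184295  0.22136228]
rib [ 208  201   37  115 3440] [ 0.549  -0.0039  0.073 ] axis deg 177.9450604878263 ext x 0.5215725633694392 0.5697270134477967 y -0.011478288994787927 0.00270529245470218
```

View pics/wrist4.png

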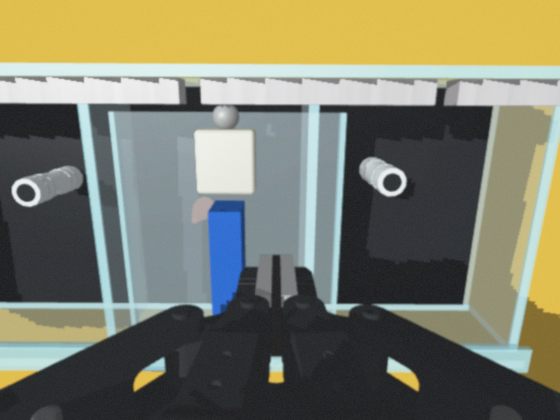

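Emit:
play_rows(
  steps=[
    [[0,-0.002,0,0,0,0],[0,-0.002,0,0,0,0],[0,-0.002,0,0,0,0],[0,-0.001,0,0,0,0],[0,0,0,0,0,0]],
  ],
)

```text
t: 9.43
tcp_pos: [0.5351, -0.0165, 0.0902]
tool_rot: [1.0, 0.028, -0.0, -0.0]
force: [0.2, -0.4, 1.0]
finger_gap: -0.004
```

Emit:
play_rows(
  steps=[
    [[0,-0.001,0,0,0,0],[0,0,0,0,0,0]],
  ],
)

```text
t: 9.68
tcp_pos: [0.5352, -0.0156, 0.0903]
tool_rot: [1.0, 0.027, -0.0, -0.0]
force: [0.4, -0.0, 1.0]
finger_gap: 0.004
```

```bash
python3 - <<'E'
from m import *
s=manip.sense();print(s['t'],s['tcp_pos'],s['force'])
p=manip.snapshot('wrist');save(p,'wrist5');rib(p)
E
```

```text
9.675 [ 0.53520863 -0.01563029  0.09026759] [ 0.39569885 -0.01763178  1.04544842]
rib [ 207  201   37  115 3447] [0.5487 0.0041 0.073 ] axis deg 178.13608527167503 ext x 0.5213444363906251 0.5694557261373165 y -0.003220348419523405 0.01095505981724804
```

View pics/wrist5.png

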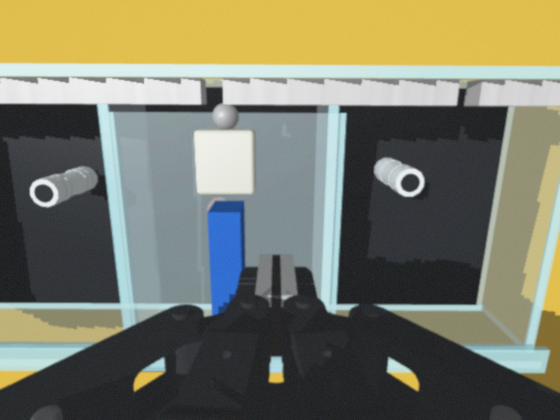

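Emit:
play_rows(
  steps=[
    [[0,-0.001,0,0,0,0],[0,0,0,0,0,0]],
  ],
)

```text
t: 9.98
tcp_pos: [0.5353, -0.0147, 0.0903]
tool_rot: [1.0, 0.028, 0.0, -0.0]
force: [0.8, -0.2, 0.1]
finger_gap: -0.002
```

```bash
python3 - <<'E'
from m import *
s=manip.sense();print(s['t'],s['tcp_pos'],s['force'])
p=manip.snapshot('wrist');save(p,'wrist6');rib(p)
E
```

```text
9.975 [ 0.53525068 -0.01471925  0.09030341] [ 0.83592188 -0.24230022  0.14818484]
rib [ 199  201   39  116 3823] [0.5471 0.0077 0.073 ] axis deg 179.84922865749192 ext x 0.5206983976678645 0.5693136148320567 y -0.00013246667334242644 0.01487021871683177
```

Emit:
play_rows(
  steps=[
    [[0,-0.0007,0,0,0,0],[0,0,0,0,0,0]],
  ],
)

```text
t: 10.28
tcp_pos: [0.5352, -0.0141, 0.0903]
tool_rot: [1.0, 0.028, -0.0, -0.0]
force: [-0.1, -0.7, -0.4]
finger_gap: -0.002
```

```bash
python3 - <<'E'
from m import *
s=manip.sense();print(s['t'],s['tcp_pos'],s['force'])
p=manip.snapshot('wrist');save(p,'wrist7');rib(p)
E
```

```text
10.275 [ 0.53517994 -0.01408788  0.09031269] [-0.14593639 -0.70436416 -0.42597952]
rib [ 200  201   39  116 3756] [0.5474 0.0078 0.073 ] axis deg 179.5304889602716 ext x 0.5206842368286224 0.5693011572282516 y 0.00018846342210565928 0.015137287803015936
```

View pics/wrist7.png

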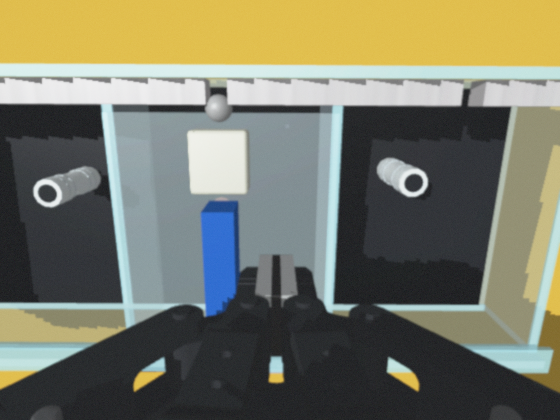

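The door snapped ahead of the finger by about 2.6 mm. The ball now sits in the rail gap (both at column 218), and the rib stayed put when I advanced another 0.7 mm. Backing off and rising now.

Emit:
play_rows(
  steps=[
    [[0,0.005,0,0,0,0],[0,0.008,0,0,0,0],[0,0,0,0,0,0],[0,0,-0.03,0,0,0],[0,0,-0.05,0,0,0],[0,0,-0.05,0,0,0],[-0.02,0.05,-0.02,0,0,0],[0,0.05,0,0,0,0],[0,0,0,0,0,0],[0,0,0,0,0,0]],
  ],
)

```text
t: 11.58
tcp_pos: [0.5209, -0.1278, 0.24]
tool_rot: [1.0, 0.027, -0.001, -0.001]
force: [0.3, 0.7, 0.5]
finger_gap: 0.001
```

```bash
python3 - <<'E'
from m import *
s=manip.sense();print(s['t'],s['tcp_pos'],s['force'],np.abs(s['qd']).max())
for c in ['wrist','side','top']:
    p=manip.snapshot(c);save(p,c+'8');rib(p)
E
```

```text
11.575 [ 0.52086339 -0.12783055  0.23998183] [0.27716443 0.65927794 0.54621508] 0.025943587273204654
rib [  86  130   33   80 1877] [0.5367 0.0063 0.073 ] axis deg 2.1429586641675655 ext x 0.5045099890440595 0.5659399972399333 y -0.005157171207877842 0.016049222679866665
rib [294 203  13   8  79] [0.5212 0.0069 0.073 ] axis deg 8.35947384319789 ext x 0.5028285989485333 0.5391941814214087 y -0.0067999666762247335 0.01919113897040292
rib [281 161   6   9  43] [0.5552 0.0081 0.073 ] axis deg 13.849514040512815 ext x 0.5447645122255456 0.5649903617059959 y 0.0023497635336676564 0.014845250099009853
```

View pics/wrist8.png

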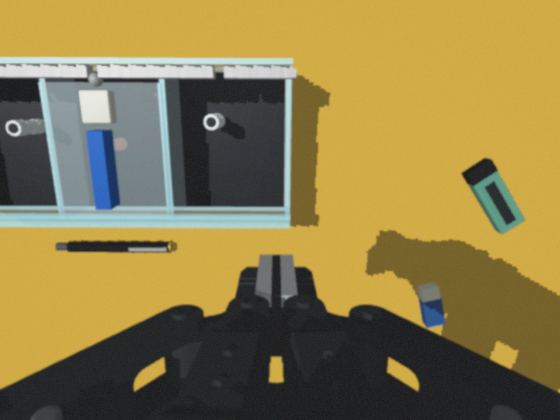

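View pics/side8.png

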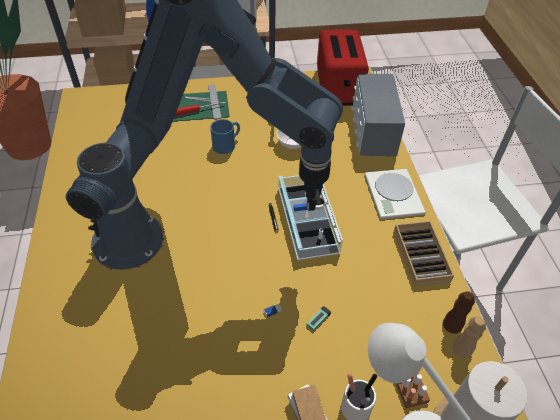

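The wrist view shows the door edges on the two dividers (columns about 45 and 165). The ball at (94,78) is in the gap, the cone at (120,144) is under the door, and the arm is clear.

```bash
python3 -c "
from station import manip
print(manip.sign_off())"
```

```text
the job is handed in; nothing more can be done
None
```

The door is in its notch over the middle bay, which holds the rose-gold cone tip, and I handed the job in at about 11.7 s of the 38 s allowed.

**How it was done:** I pushed the right side of the blue rib with the back of the closed fingers. The door moved about 55 mm along its rail, with a measured force of about 1–2 N. About 2 mm short of the notch it snapped ahead of the fingers, and the rib stayed still when I advanced a further 0.7 mm. I then backed off and raised the arm clear.

**Last checks:**
- **Door position:** the three cameras put the rib at y = 6 to 8 mm, against the expected 7 mm. The top and side views of the rib were partly blocked by the arm. The wrist picture shows the catch ball in the gap of the rear rail and the door edges on both dividers.
- **Other objects:** the cone is under the door, and the parts and objects I could see look unmoved. I judged this by eye and did not measure it.
- **Arm:** force readings after retreating were only noise, under 1 N.

**Disagreements:** early on, some low-score network detections put the cone or the bays in the wrong place. I chose the bay from the pictures, where the cone clearly stands between the two dividers.

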